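Set a straightedge to two pins and weight it down

TASK

Slide the metal straightedge flat along the board until its yellow-striped edge bears on both orange-topped sprung pins at once, and keep it lightly pressed there for a good second, with 3 to 4 N on each pin (they bend beyond 7 N). Let go, then set the brass weight gently upright on the straightedge's red disc so that the edge stays against both pins; leave everything else undisturbed.

Things in the scene. Friction and masses are not known exactly. Their poses are not given: they have to be found in the camera images.
- board: fixed blue building board, 300 x 420 x 10 mm (x, y, z), with a white plastic sheet flush on it. Origin: centre of its underside; its top is 10 mm above the origin.
- stop_left: adjustable stop, the one at +y: a dark slotted plate 72 x 22 mm let in flush with the board, origin at its centre, level with the board's top. In its slot stands a steel pin, 12 mm diameter, 24 mm high, orange top, set anywhere within 20 mm of the origin along the plate's x (not measured). The pin is sprung: it yields towards the plate's +x (away from the robot) by 2 mm per 3 N, at most 12 mm.
- stop_right: the same kind of stop, at -y, about 180 mm from the other; its pin is set independently of the other's.
- ruler: loose metal straightedge, 0.7 kg, flat on the board on the robot's side of the pins: bar 50 x 320 x 12 mm (x, y, z), origin at the centre of its underside. Its +x edge (x = +25 mm, yellow stripe) faces the pins. In its middle a round black knob, 24 mm diameter, 12 to 38 mm above the underside. It takes a push of 2 to 5 N to slide it.
- disc (a point): centre of the red disc (44 mm diameter, flat) painted on the straightedge's top, 115 mm from its middle towards its +y end, 12 mm above its underside.
- weight: loose brass hold-down weight, about 0.35 kg, upright on the table: round body 36 mm diameter up to 34 mm, and above a narrow neck a round grip of 20 mm diameter from 46 to 62 mm height. Origin: centre of its underside.
- cup: bystander: grey plastic water cup, 68 mm across, 75 mm high. Origin: centre of its underside.
- jar: bystander: green paint jar with black cap, 52 mm across, 60 mm high. Origin: centre of its underside.
- pot: bystander: small red paint pot with white cap standing on the board beyond the pins, 26 mm across, 45 mm high. Origin: centre of its underside.
- dropper: bystander: blue dropper bottle with black cap, 26 mm across, 70 mm high. Origin: centre of its underside.
- brush: bystander: paint brush lying on the table, about 170 mm long.
Not all that is in view belongs to the job. There is more than one size of the weight; the job needs the largest.

How it is judged:
By the outcome, as a careful person would: the job done as asked, in the order asked, and still so for the second after the job is handed in, with the robot touching nothing.
It also fails if it takes over 72 s, if anything falls off the work surface, if the arm or the gripper's body presses on something with over 40 N, if the wrist force passes 120 N, or if a joint passes its speed limit or range.

ROBOT

A 6-joint arm with a two-finger parallel gripper is mounted at the origin on the work surface. World frame = base frame: x ahead of the robot, y to its left, z up, the work surface at z = 0. Lengths are in mm, angles in rad, forces in N, time in s.
With the tool pointing down it reaches from about 350 to 775 mm from the base axis. Payload 7.3 kg.
Tool frame: the origin (TCP) lies on the centre line of the jaws, within the pads' length; the fingertips stand 17 mm ahead of it and the grasp point (between the pads) lies 2 mm behind it; z points along the fingers, y is the line along which they close (so a half turn about z gives the same grasp; the last joint's range is limited). The gripper opens to 92 mm and grips with 3 to 60 N. Pads are 19 mm wide; open, the fingers measure 130 mm over their backs; the gripper's body (75 mm by 190 mm) begins 47 mm behind the grasp point.
Start: joints at [-1.362, 0.342, 1.524, -0, 1.275, -0.146], TCP at [182.409, -492.311, 243.741] pointing down, gripper open.
Joint ranges: [-2.53, 2.53], [-0.77, 2.02], [0.04, 2.7], [-1, 4.14], [0.28, 2.66], [-3.11, 3.11]. Speed limits (rad/s): [2.57, 2.57, 3.14, 3.14, 3.14, 3.14].

INTERFACE

Orientations are given as [roll, pitch, yaw] about the fixed x, y, z axes, in that order (R = Rz(yaw) Ry(pitch) Rx(roll)).
In Python, from plant import bot gives the robot as it stands. The module is installed in compiled form; this text tells all that it offers.
- The arm moves only by the shell command python3 -m pendant 'ROWS'. ROWS is JSON, a list of rows, each a list of 3 entries, a list of its own where there are three numbers: the shift along the world's x, y, z as a fraction of full scale, then the turn, a rotation vector about the world's x, y, z as a fraction of full scale, then the opening, from -1 (shut) to 1 (fully open), so that 0 is half open. In form: [[[tx, ty, tz], [rx, ry, rz], claw], ...]. A call has exactly 10 rows; each row shifts and turns the commanded pose from where the row before left it; what a row does not reach is not made up. Full scale, the value 1, is 30 mm for a shift and 0.12 rad for a turn. A row lasts 1/12 s, in which the tool goes at most 41.7 mm and 7.16 degrees, less where a joint would pass 70% of its speed; a pose out of reach is approached as far as the arm can. A call with a number of a shift or a turn outside -1 to 1 is refused whole. A call with a gripper value outside its range is refused whole. The fingers move at their own pace and stop on an object; the grip force is fixed at half the most. Time passes only in rows, so rows that do not move let the fingers close, or fill a call up. It gives the time, the measured TCP pose, the force, the opening and the grip force at its end, in the units of the state.
- bot.get_obs(): the state, without advancing time (a new reading comes with each control period).
- bot.capture(name): name is "scene" or "top" or "wrist"; returns the picture (420x560x3 uint8, blue, green, red); there is no depth.
- bot.camera_params(name): a dict with "fovy" (degrees; the focal length in pixels is half the picture's height over the tangent of half this angle, whatever the lens; pixels are square), "cx", "cy" (the principal point, pixels), "camera_from_world" (4x4, takes a point from world to camera coordinates). Camera axes: x right, y down, z forward; pixel columns grow to the right and rows downward; lengths in mm; the calibration is good to about 2 mm. A picture is of the moment at which its call begins: read the wrist's pose just before it. camera_params takes no time and is no camera call; for the wrist camera it gives the pose at the moment of the call.
- bot.close_job(): hands the job in; it is judged then, once.
The state is a dict: "time": time; "joint_positions": joint angles; "dq": joint speeds; "tau": joint torques, N m; "tool_pos": TCP position; "tcp_rot": TCP orientation; "contact_force": force on the tool from outside, world axes, zero at the start; "moment": the same for the moment, N m; "grip_width": finger opening in mm; "finger_force": force on a finger pad.
Only numpy, scipy, OpenCV 4.12 (cv2) and the standard library are available. Lean on these libraries where they do the work, as an engineer would, in place of code of your own. Each camera call takes 0.05 s, during which the arm holds its last target. There are 200 camera calls.

## Working session

There is one attempt and no reset: what is moved stays moved. The work goes in short steps, Python scripts to look and compute and a shell command to move; the robot and the scene stay as the last step left them, time stands still between calls to the robot, and variables do not carry over. Pictures are saved under pics/ and viewed, at most 10 in all, crops included, and the job is handed in when it is done.

```bash
mkdir -p pics
cat > h.py <<'E'
import numpy as np, cv2
from plant import bot
def cam(n):
    p=bot.camera_params(n); f=210/np.tan(np.radians(p["fovy"])/2)
    return f,p["cx"],p["cy"],np.array(p["camera_from_world"])
def ray(c,u,v):
    f,cx,cy,T=c; R=T[:3,:3]; o=-R.T@T[:3,3]
    return o,R.T@np.array([(u-cx)/f,(v-cy)/f,1.])
def onz(c,u,v,z):
    o,d=ray(c,u,v); return o+d*(z-o[2])/d[2]
def proj(c,P):
    f,cx,cy,T=c; q=T[:3,:3]@np.asarray(P,float)+T[:3,3]; return np.array([f*q[0]/q[2]+cx,f*q[1]/q[2]+cy])
def tri(*rays):
    A=np.zeros((3,3));b=np.zeros(3)
    for o,d in rays:
        d=d/np.linalg.norm(d);M=np.eye(3)-np.outer(d,d);A+=M;b+=M@o
    return np.linalg.solve(A,b)
E
python3 - <<'E'
from h import *
o=bot.get_obs();print({k:np.round(v,3) for k,v in o.items()})
for n in("scene","top"):
    cv2.imwrite(f"pics/{n}0.png",bot.capture(n)); c=cam(n); print(n,c[:3],(-c[3][:3,:3].T@c[3][:3,3]).round(),bot.camera_params(n).keys())
E
```

```text
{'time': np.float64(0.0), 'joint_positions': array([-1.362,  0.343,  1.525, -0.   ,  1.275, -0.146]), 'dq': array([-0.002,  0.002, -0.001,  0.002,  0.002,  0.001]), 'tau': array([ 1.0000e-03, -4.3124e+01, -2.4421e+01,  7.2000e-02,  5.6000e-02,
       -0.0000e+00]), 'tool_pos': array([ 182.318, -491.928,  243.038]), 'tcp_rot': array([-3.14 , -0.   ,  0.355]), 'contact_force': array([ 0.071,  0.953, -0.963]), 'moment': array([ 0.057, -0.045,  0.022]), 'finger_force': np.float64(0.0), 'grip_width': np.float64(91.796)}
scene (np.float64(380.0698499461575), 285.4735846771933, 210.69752999382698) [1174.  -56.  684.] dict_keys(['fovy', 'cx', 'cy', 'camera_from_world'])
top (np.float64(538.1908549841419), 276.48685870314085, 211.28606920721177) [ 341.  -17. 1557.] dict_keys(['fovy', 'cx', 'cy', 'camera_from_world'])
```

View pics/top0.png

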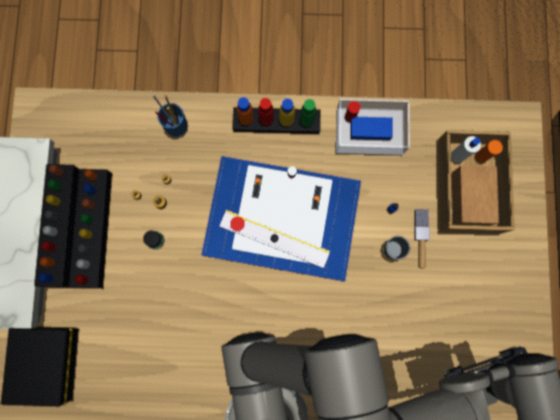

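View pics/scene0.png

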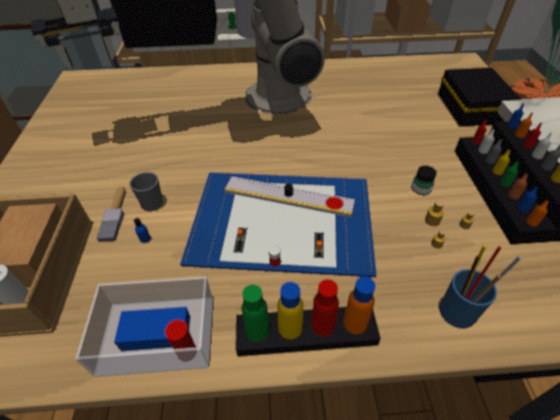

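The top view shows the board at about (280,218). The straightedge runs from (225,220) to (325,260) with its red disc at (237,224) and knob at (275,238). The pins are near (259,180) and (317,190).

Candidates for the weight are three brass ones: top (160,202), (166,180) and (137,195), which are scene (434,213), (467,220) and (438,240). The largest looks to be top (160,202) / scene (434,213). I'll check this in a close crop.

Run:
```python
from h import *
T=cv2.imread("pics/top0.png");S=cv2.imread("pics/scene0.png")
a=cv2.resize(T[150:290,195:365],None,fx=3.2,fy=3.2,interpolation=cv2.INTER_CUBIC)
b=cv2.resize(T[165:255,120:190],None,fx=3.2,fy=3.2,interpolation=cv2.INTER_CUBIC)
d=cv2.resize(S[160:255,405:485],None,fx=2.8,fy=2.8,interpolation=cv2.INTER_CUBIC)
C=np.zeros((560,790,3),np.uint8)
C[:a.shape[0],:a.shape[1]]=a; C[:b.shape[0],550:550+b.shape[1]]=b; C[292:292+d.shape[0],550:550+d.shape[1]]=d
cv2.imwrite("pics/crop1.png",C)
c=cam("top");s=cam("scene")
def blobs(I,lo,hi,roi,mn=6):
    h=cv2.cvtColor(I,cv2.COLOR_BGR2HSV);m=cv2.inRange(h,lo,hi);k=np.zeros_like(m);x0,y0,x1,y1=roi;k[y0:y1,x0:x1]=m[y0:y1,x0:x1]
    n,l,st,ce=cv2.connectedComponentsWithStats(k)
    return [(st[i].tolist(),ce[i].round(2).tolist()) for i in range(1,n) if st[i,4]>=mn]
for nm,lo,hi in(("brass",(15,110,60),(32,255,255)),):
    print(nm,blobs(T,lo,hi,(125,165,180,220)),blobs(S,lo,hi,(415,195,480,252)))
print("orange",blobs(T,(4,150,100),(16,255,255),(245,165,330,215),3),blobs(S,(4,150,100),(16,255,255),(225,220,335,260),3))
print("red",blobs(T,(170,120,80),(180,255,255),(220,205,260,240)),blobs(T,(0,120,80),(4,255,255),(220,205,260,240)),blobs(S,(170,120,80),(180,255,255),(315,190,350,215)),blobs(S,(0,120,80),(4,255,255),(315,190,350,215)))
print("knob",blobs(T,(0,0,0),(180,255,60),(262,228,288,250)),blobs(S,(0,0,0),(180,255,60),(280,178,300,200)))
print("yel",blobs(T,(20,80,120),(35,255,255),(215,205,340,270)),blobs(S,(20,80,120),(35,255,255),(215,180,365,220)))
```

```text
brass [([160, 172, 12, 14, 121], [165.77, 178.51]), ([130, 189, 13, 13, 122], [135.75, 194.63]), ([150, 193, 20, 18, 216], [159.29, 201.4])] [([415, 195, 65, 57, 3699], [447.01, 223.0])]
orange [([256, 178, 4, 5, 18], [257.5, 180.22]), ([314, 195, 5, 6, 20], [316.4, 197.85])] [([238, 229, 5, 6, 25], [239.8, 231.44]), ([316, 240, 6, 7, 30], [318.9, 242.8])]
red [] [([231, 218, 13, 13, 135], [236.93, 223.59])] [] [([326, 197, 17, 11, 147], [334.09, 202.32])]
knob [([272, 235, 5, 6, 22], [274.0, 237.86])] [([285, 184, 8, 12, 82], [288.28, 189.78])]
yel [([227, 211, 10, 5, 22], [231.5, 213.0]), ([243, 218, 86, 35, 129], [285.51, 234.84])] [([226, 188, 102, 22, 295], [277.36, 198.41]), ([337, 210, 14, 4, 38], [343.95, 211.5])]
```

View pics/crop1.png

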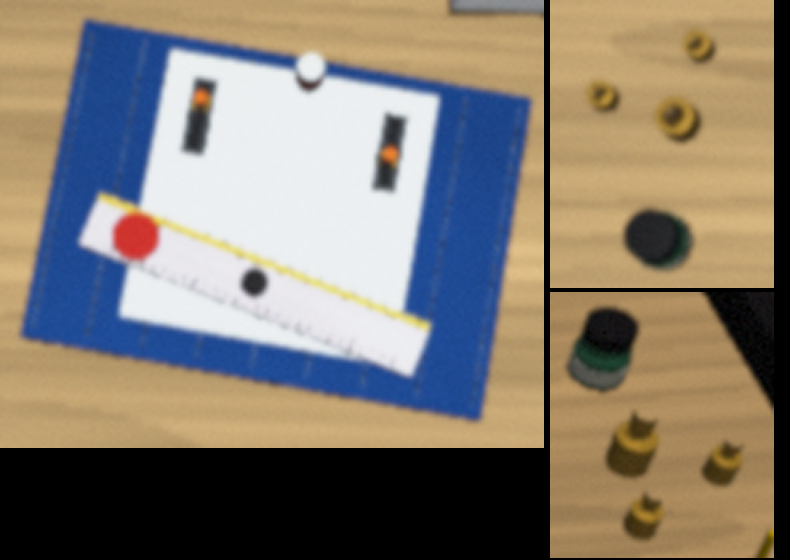

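The crop confirms the weight at top (160,202) / scene (434,213): it is clearly the largest of the three. It stands about 32 px from the jar, so I need its position before choosing a grasp.

Run:
```python
from h import *
c=cam("top");s=cam("scene")
def t2(n,a,b):
    A,B=ray(c,*a),ray(s,*b);P=tri(A,B);print(n,P.round(1),"res",(proj(c,P)-a).round(1),(proj(s,P)-b).round(1));return P
pl=t2("pinL",(257.5,180.2),(318.9,242.8)) 
pr=t2("pinR",(316.4,197.9),(239.8,231.4))
d=t2("disc",(236.9,223.6),(334.1,202.3));k=t2("knob",(274.5,238),(288.3,186))
w=t2("weight",(159.3,201.4),(435.5,207));t2("jar",(152,239),(426,173));t2("cup",(397,247),(146,180))
t2("dropper",(391,207),(139,222));t2("pot",(292,171),(274,250))
for n,uv,z in(("pinL",(257.5,180.2),34),("pinR",(316.4,197.9),34),("disc",(236.9,223.6),22),("knob",(274.5,238),48),("weight",(159.3,201.4),62),("jar",(152,239),60)):print(n,"top",onz(c,*uv,z).round(1))
for n,uv,z in(("pinL",(318.9,242.8),34),("pinR",(239.8,231.4),34),("disc",(334.1,202.3),22)):print(n,"scene",onz(s,*uv,z).round(1))
# corners of board/ruler from crop
for n,(u,v),z in(("b",(85,20),10),("b",(530,100),10),("b",(481,418),10),("b",(22,335),10),("r yel L",(99,194),22),("r yel R",(430,325),22),("r",(413,375),22),("r",(80,242),22),("plateL top",(205,80),10),("plateL bot",(193,153),10),("plateR t",(396,115),10),("plateR b",(383,190),10)):
    print(n,onz(c,195+(u+.5)/3.2-.5,150+(v+.5)/3.2-.5,z).round(1))
```

```text
pinL [672.4  47.7  32.6] res [-0. -0.] [-0.  0.]
pinR [ 625.4 -123.6   32.1] res [-0.  0.] [-0.1  0. ]
disc [545.3 102.7  23.1] res [0. 0.] [ 0. -0.]
knob [504.3  -5.8  47.4] res [-0.3 -0. ] [-0.3  0. ]
weight [600.3 326.2  44.4] res [-0.4 -0.2] [-0.5  0. ]
jar [491.3 338.3  51.4] res [-0.4 -0.1] [-0.5  0. ]
cup [ 485.6 -343.3   76.9] res [-0.6  0.1] [-0.7  0. ]
dropper [ 601.7 -337.3   58.1] res [ 1.6 -0.4] [ 2.2 -0.1]
pot [698.  -50.7  51.7] res [-0.1 -0. ] [-0.2  0. ]
pinL top [672.1  47.6  34. ]
pinR top [ 625.  -123.5   34. ]
disc top [545.4 102.9  22. ]
knob top [504.2  -6.6  48. ]
weight top [596.8 321.1  62. ]
jar top [490.1 335.2  60. ]
pinL scene [673.5  47.6  34. ]
pinR scene [ 627.  -123.2   34. ]
disc scene [544.3 102.9  22. ]
b [747.6 158.4  10. ]
b [ 684.  -253.1   10. ]
b [ 393.1 -210.8   10. ]
b [455.  201.8  10. ]
r yel L [583.3 137.1  22. ]
r yel R [ 473.6 -163.1   22. ]
r [ 428.8 -148.7   22. ]
r [539.1 152.3  22. ]
plateL top [694.1  45.6  10. ]
plateL bot [625.5  54.2  10. ]
plateR t [ 666.4 -130.5   10. ]
plateR b [ 596.4 -119.8   10. ]
```

The two views agree with the stated heights: pin tops z≈33, disc 23, knob top 47.

| Quantity | Value |
|---|---|
| Ruler yaw | ≈ -0.355 rad |
| Pin-line yaw | ≈ -0.265 rad |
| Knob now | (504,-6) |
| Knob target | ≈ (619,-30) |

I'll move above the board with the jaws along the push direction (yaw 1.306) and look with the wrist camera.

```bash
python3 -m pendant '[[[0.7,0.86,0],[0,0,0.79],0],[[0.7,0.86,0],[0,0,0.79],0],[[0.7,0.86,0],[0,0,0.79],0],[[0.7,0.86,0],[0,0,0.79],0],[[0.7,0.86,0],[0,0,0.79],0],[[0.7,0.86,0],[0,0,0.79],0],[[0.7,0.86,0],[0,0,0.79],0],[[0.7,0.86,0],[0,0,0.79],0],[[0.7,0.86,0],[0,0,0.79],0],[[0.7,0.86,0],[0,0,0.79],0]]'
python3 -m pendant '[[[0.7,0.86,0],[0,0,0],0],[[0.7,0.86,0],[0,0,0],0],[[0.7,0.86,0],[0,0,0],0],[[0.7,0.86,0],[0,0,0],0],[[0.7,0.86,0],[0,0,0],0],[[0.4,0.86,0],[0,0,0],0],[[0,0.86,0],[0,0,0],0],[[0,0,0],[0,0,0],0],[[0,0,0],[0,0,0],0],[[0,0,0],[0,0,0],0]]'
python3 - <<'E'
from h import *
c=cam("wrist");I=bot.capture("wrist");cv2.imwrite("pics/w1.png",I);np.save("w1.npy",np.array(c[3]));print(c[:3],(-c[3][:3,:3].T@c[3][:3,3]).round(),c[3][:3,:3].round(2).tolist())
o=bot.get_obs();print(o["time"],o["tool_pos"],o["tcp_rot"],o["contact_force"])
for P in((672,47.6,33),(625.5,-123.5,33),(504,-6,48),(545,102.7,22)):print(proj(c,P).round())
E
```

```text
time: 0.93
tool_pos: [393.0, -232.8, 243.6]
tcp_rot: [-3.141, -0.0, 1.307]
contact_force: [0.8, -0.6, 0.6]
grip_width: 45.9
finger_force: 0.0
time: 1.77
tool_pos: [509.2, -54.1, 243.5]
tcp_rot: [-3.141, 0.0, 1.303]
contact_force: [-0.1, -0.1, -0.1]
grip_width: 45.6
finger_force: 0.0
(np.float64(328.3799064758513), 277.25568111781257, 204.62871615688098) [527.  10. 384.] [[0.96, -0.26, -0.0], [-0.26, -0.93, 0.25], [-0.07, -0.24, -0.97]]
1.8167 [509.21644362 -54.52107162 243.61043159] [-3.14143971e+00  4.14826055e-04  1.30211036e+00] [ 0.32183012  0.16608478 -0.23489431]
[410.  43.]
[394. 216.]
[259. 143.]
[270.  24.]
```

View pics/w1.png

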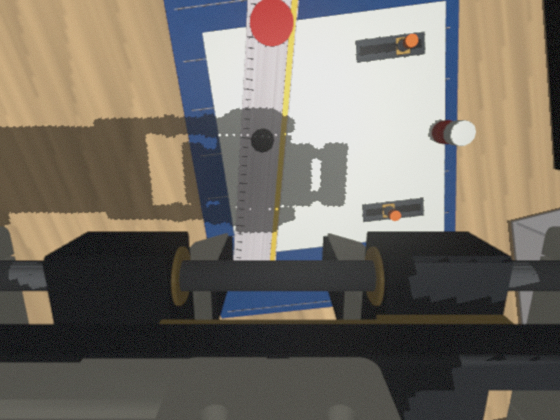

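The wrist view shows the left pin at (411,41), the right pin at (395,215), the knob at (262,140), the disc at (271,22), and the pot beyond the pins at (455,132). All lie within about 3 px of the predictions. I'll refine these, check the stripe for lens curvature, and work out the move.

```bash
cat > meas.py <<'E'
from h import *
def cen(m,roi):
    x0,y0,x1,y1=[int(max(0,v)) for v in roi];k=np.zeros_like(m);k[y0:y1,x0:x1]=m[y0:y1,x0:x1]
    n,l,st,ce=cv2.connectedComponentsWithStats(k)
    i=1+np.argmax(st[1:,4]);return ce[i],st[i]
def run(I,c,pts):  # pts: expected world of pinL,pinR,knob
    h=cv2.cvtColor(I,cv2.COLOR_BGR2HSV);om=cv2.inRange(h,(4,150,110),(17,255,255));out={}
    for n,P in zip(("L","R"),pts[:2]):
        u=proj(c,P);
        try:
            q,st=cen(om,(u[0]-22,u[1]-22,u[0]+22,u[1]+22));out[n]=onz(c,*q,34);print(n,q.round(1),st.tolist(),out[n].round(1))
        except ValueError: print(n,"not seen")
    ym=cv2.inRange(h,(20,100,60),(35,255,255));u=proj(c,pts[2])
    pp=[]
    for v in range(0,250):
        x=np.where(ym[v,int(u[0])-20:int(u[0])+75])[0]
        if 2<=len(x)<=20:pp.append((x.max()+int(u[0])-20+.5,v))
    pp=np.array(pp,float);W=np.array([onz(c,*p,22)[:2] for p in pp])
    k=np.polyfit(W[:,1],W[:,0],1)
    for _ in range(3):
        r=W[:,0]-np.polyval(k,W[:,1]);W=W[abs(r)<2.5] if (abs(r)<2.5).sum()>20 else W;k=np.polyfit(W[:,1],W[:,0],1)
    r=W[:,0]-np.polyval(k,W[:,1]);q2=np.polyfit(W[:,1],W[:,0],2);print("edge yaw",-np.arctan(k[0]).round(4),"x at y=0",k[1].round(1),"n",len(W),"rms",r.std().round(2),"sag",(q2[0]*np.ptp(W[:,1])**2/4).round(2),"y",W[:,1].min().round(),W[:,1].max().round())
    th=-np.arctan(k[0]);nn=np.array([np.cos(th),np.sin(th)])
    for n in out: print(n,"gap",((out[n][:2]-[k[1],0])@nn-6).round(2),"along",(out[n][:2]@[-nn[1],nn[0]]).round(1))
    return out,k
E
python3 - <<'E'
from meas import *
I=cv2.imread("pics/w1.png");c=list(cam("wrist"));c[3]=np.load("w1.npy")
run(I,c,[(672,47.6,33),(625.5,-123.5,33),(504,-6,48)])
h=cv2.cvtColor(I,cv2.COLOR_BGR2HSV)
q,st=cen(cv2.inRange(h,(0,0,0),(180,255,45)),(245,125,280,156));print("knob",q,st,onz(c,*q,46).round(1))
q,st=cen(cv2.inRange(h,(0,150,60),(4,255,255))|cv2.inRange(h,(172,150,60),(180,255,255)),(240,0,305,60));print("disc",q,st,onz(c,*q,22).round(1))
E
```

```text
L [411.1  40.4] [405, 34, 13, 14, 142] [673.4  49.3  34. ]
R [394.9 215. ] [390, 211, 11, 9, 76] [ 626.4 -121.7   34. ]
edge yaw -0.3526 x at y=0 533.4 n 243 rms 0.39 sag 0.39 y -130.0 116.0
L gap 108.35 along 278.8
R gap 123.27 along 102.0
knob [253.5 141. ] [253 141   2   1   2] [498.9  -2.2  46. ]
disc [271.0936228   21.25644505] [ 251    0   42   45 1474] [546.8 104.9  22. ]
```

Both views agree within 2 mm. The knob is at about (505,-5), and the ruler has to turn by +0.085 rad. I'll go down over the knob with the jaws half open.

```bash
python3 -m pendant '[[[-0.03,0.33,-0.6],[0,0,0],0],[[-0.03,0.33,-0.7],[0,0,0],0],[[-0.03,0.33,-0.7],[0,0,0],0],[[-0.03,0.33,-0.7],[0,0,0],0],[[-0.03,0.33,-0.7],[0,0,0],0],[[0,0,-0.7],[0,0,0],0],[[0,0,-0.7],[0,0,0],0],[[0,0,-0.7],[0,0,0],0],[[0,0,-0.7],[0,0,0],0],[[0,0,-0.4],[0,0,0],0]]'
python3 - <<'E'
from meas import *
o=bot.get_obs();c=cam("wrist");I=bot.capture("wrist");cv2.imwrite("pics/w2.png",I);print(o["tool_pos"],o["tcp_rot"],o["contact_force"],proj(c,(505,-5,48)))
run(I,c,[(673,48.5,33),(626.2,-122.5,33),(505,-5,48)])
E
```

```text
time: 2.65
tool_pos: [503.9, -5.5, 43.8]
tcp_rot: [-3.139, 0.0, 1.301]
contact_force: [-0.5, -1.1, 0.5]
grip_width: 46.3
finger_force: 0.0
[503.93150731  -5.45950138  43.77036178] [-3.13930629e+00  4.61570776e-04  1.30083226e+00] [-0.4873131  -1.0866401   0.49834909] [278.35022803 271.88673305]
L not seen
R not seen
edge yaw -0.3572 x at y=0 533.3 n 229 rms 0.64 sag -1.51 y -11.0 92.0
```

View pics/w2.png

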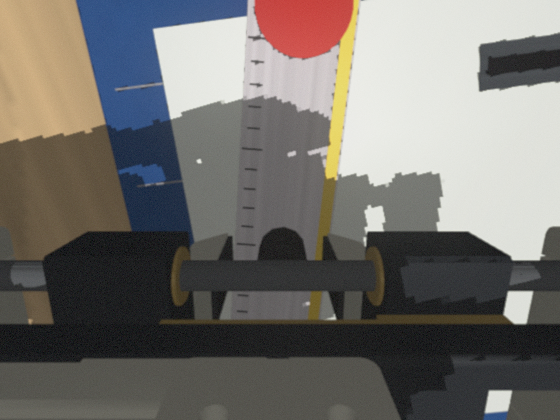

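The knob sits between the jaws at (282,250). I'll grip it and start sliding while turning the ruler.

```bash
python3 -m pendant '[[[0,0,0],[0,0,0],-1],[[0,0,0],[0,0,0],-1],[[0,0,0],[0,0,0],-1],[[0,0,0],[0,0,0],-1],[[0.1,-0.02,0],[0,0,0.05],-1],[[0.2,-0.04,0],[0,0,0.15],-1],[[0.26,-0.055,0],[0,0,0.15],-1],[[0.26,-0.055,0],[0,0,0.15],-1],[[0.26,-0.055,0],[0,0,0.15],-1],[[0.2,-0.04,0],[0,0,0.1],-1]]'
python3 - <<'E'
from meas import *
o=bot.get_obs();c=cam("wrist");I=bot.capture("wrist");cv2.imwrite("pics/w3.png",I);print(o["tool_pos"],o["tcp_rot"],o["contact_force"],o["moment"],o["grip_width"],o["finger_force"])
p=o["tool_pos"];run(I,c,[(673,48.5,33),(626.2,-122.5,33),(p[0],p[1],48)])
E
```

```text
time: 3.53
tool_pos: [543.4, -12.1, 46.8]
tcp_rot: [-3.141, -0.0, 1.394]
contact_force: [-4.0, 0.6, 6.5]
grip_width: 23.2
finger_force: 30.0
[543.44942858 -12.10554873  46.84966755] [-3.14148794e+00 -5.53353896e-05  1.39389537e+00] [-3.98438656  0.57464986  6.50422549] [ 0.12885729  0.61431261 -0.0404069 ] 23.153574441488104 30.001269578933716
L [542.   81.2] [529, 67, 27, 29, 620] [673.5  49.8  34. ]
R [452.4 409. ] [442, 401, 21, 17, 262] [ 626.3 -121.6   34. ]
edge yaw -0.263 x at y=0 571.7 n 237 rms 0.3 sag -0.43 y -9.0 100.0
L gap 79.33 along 223.1
R gap 78.31 along 45.4
```

The ruler turned with the jaws: its edge yaw is now -0.263, with gaps of 79.3 and 78.3 mm. I'll look at the resting forces.

```bash
cat >> meas.py <<'E'
def rest(n=4):
    F=[];M=[]
    for _ in range(n):
        bot.capture("top");o=bot.get_obs();F.append(o["contact_force"]);M.append(o["moment"])
    print("t",round(float(o["time"]),2),"tcp",o["tool_pos"].round(2),o["tcp_rot"].round(4),"F",np.mean(F,0).round(2),"sd",np.std(F,0).round(2),"M",np.mean(M,0).round(3),"w",np.round(o["grip_width"],1));return np.mean(F,0)
E
python3 - <<'E'
from meas import *
rest()
E
```

```text
t 3.78 tcp [544.74 -12.41  46.86] [ 3.1374 -0.      1.3926] F [ 2.4  -0.82  4.44] sd [0.83 0.56 0.4 ] M [-0.11  -0.447 -0.001] w 22.8
```

```bash
python3 -m pendant '[[[0.1,-0.02,0],[0,0,0],-1],[[0.2,-0.045,0],[0,0,0],-1],[[0.26,-0.057,0],[0,0,0],-1],[[0.26,-0.057,0],[0,0,0],-1],[[0.26,-0.057,0],[0,0,0],-1],[[0.26,-0.057,0],[0,0,0],-1],[[0.26,-0.057,0],[0,0,0],-1],[[0.24,-0.055,0],[0,0,0],-1],[[0.13,-0.03,0],[0,0,0],-1],[[0,0,0],[0,0,0],-1]]'
python3 - <<'E'
from meas import *
rest();o=bot.get_obs();c=cam("wrist");I=bot.capture("wrist");cv2.imwrite("pics/w4.png",I)
p=o["tool_pos"];run(I,c,[(673,48.5,33),(626.2,-122.5,33),(p[0],p[1],48)])
E
```

```text
time: 4.62
tool_pos: [602.2, -25.0, 46.8]
tcp_rot: [-3.141, -0.0, 1.393]
contact_force: [-3.2, 1.0, 10.3]
grip_width: 23.3
finger_force: 30.0
t 4.82 tcp [602.21 -24.99  46.83] [ 3.1412e+00 -1.0000e-04  1.3928e+00] F [-1.76  0.59  9.63] sd [0.2  0.19 0.57] M [0.057 0.226 0.02 ] w 23.0
L [406.3  75.8] [393, 62, 28, 29, 641] [673.7  49.6  34. ]
R not seen
edge yaw -0.2623 x at y=0 633.8 n 237 rms 0.22 sag -0.12 y -22.0 87.0
L gap 19.67 along 222.6
```

View pics/w4.png

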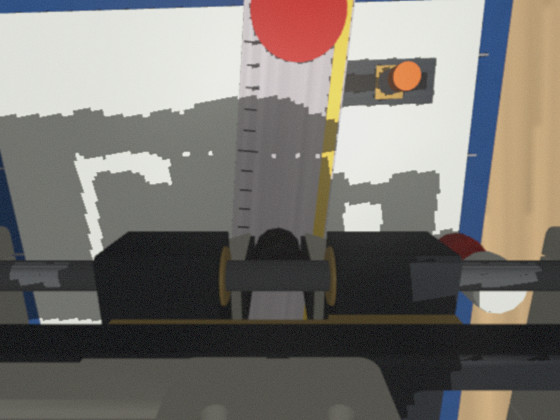

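The left pin is at (406,76) with the edge 19.7 mm short of it, and the pot at (490,285) is clear of the front finger. I'll open to a loose fork, turn the jaws square to the pin line and read the free-hand force baseline.

```bash
python3 -m pendant '[[[0,0,0],[0,0,0],-0.26],[[0,0,0],[0,0,0],-0.26],[[0,0,0],[0,0,0],-0.26],[[0,0,0],[0,0,-0.24],-0.26],[[0,0,0],[0,0,-0.24],-0.26],[[0,0,0],[0,0,-0.24],-0.26],[[0,0,0],[0,0,0],-0.26],[[0,0,0],[0,0,0],-0.26],[[0,0,0],[0,0,0],-0.26],[[0,0,0],[0,0,0],-0.26]]'
python3 - <<'E'
from meas import *
rest(8);o=bot.get_obs();c=cam("wrist");I=bot.capture("wrist");cv2.imwrite("pics/w5.png",I)
p=o["tool_pos"];run(I,c,[(673,48.5,33),(626.2,-122.5,33),(p[0],p[1],48)])
E
```

```text
time: 5.7
tool_pos: [602.3, -25.2, 45.6]
tcp_rot: [-3.141, 0.0, 1.307]
contact_force: [-0.4, -0.0, 0.1]
grip_width: 34.2
finger_force: 0.0
t 6.1 tcp [602.41 -25.22  45.75] [3.1415 0.     1.3064] F [ 0.15  0.29 -0.11] sd [0.35 0.37 0.59] M [-0.034 -0.056 -0.011] w 34.0
L [390.4  63.7] [377, 49, 28, 30, 653] [673.8  49.6  34. ]
R not seen
edge yaw -0.2632 x at y=0 633.8 n 234 rms 0.19 sag 0.08 y -22.0 84.0
L gap 19.65 along 223.2
```

```bash
python3 -m pendant '[[[0.08,-0.02,0],[0,0,0],-0.26],[[0.1,-0.027,0],[0,0,0],-0.26],[[0.1,-0.027,0],[0,0,0],-0.26],[[0.1,-0.027,0],[0,0,0],-0.26],[[0.1,-0.027,0],[0,0,0],-0.26],[[0.08,-0.022,0],[0,0,0],-0.26],[[0.04,-0.01,0],[0,0,0],-0.26],[[0.02,-0.005,0],[0,0,0],-0.26],[[0.02,-0.005,0],[0,0,0],-0.26],[[0.02,-0.005,0],[0,0,0],-0.26]]'
cat > q.py <<'E'
from meas import *
rest(4);o=bot.get_obs();c=cam("wrist");I=bot.capture("wrist")
p=o["tool_pos"];run(I,c,[(673,48.5,33),(626.2,-122.5,33),(p[0],p[1],48)])
E
python3 q.py
```

```text
time: 6.98
tool_pos: [622.1, -30.5, 45.7]
tcp_rot: [-3.141, 0.0, 1.306]
contact_force: [-2.9, 0.7, 1.8]
grip_width: 34.0
finger_force: 1.5
t 7.18 tcp [622.27 -30.48  45.73] [3.1413 0.     1.3064] F [-2.17  0.11  0.86] sd [0.58 0.36 0.51] M [ 0.106  0.351 -0.013] w 33.7
L [342.9  63.9] [330, 50, 27, 29, 630] [673.8  49.6  34. ]
R not seen
edge yaw -0.2654 x at y=0 650.0 n 227 rms 0.26 sag -0.09 y -34.0 80.0
L gap 3.89 along 224.6
```

```bash
python3 -m pendant '[[[0.01,-0.0027,0],[0,0,0],-0.26],[[0.01,-0.0027,0],[0,0,0],-0.26],[[0.01,-0.0027,0],[0,0,0],-0.26],[[0.01,-0.0027,0],[0,0,0],-0.26],[[0.01,-0.0027,0],[0,0,0],-0.26],[[0.01,-0.0027,0],[0,0,0],-0.26],[[0.01,-0.0027,0],[0,0,0],-0.26],[[0.01,-0.0027,0],[0,0,0],-0.26],[[0.01,-0.0027,0],[0,0,0],-0.26],[[0.01,-0.0027,0],[0,0,0],-0.26]]'
python3 q.py
python3 -m pendant '[[[0.005,-0.0013,0],[0,0,0],-0.26],[[0.005,-0.0013,0],[0,0,0],-0.26],[[0.005,-0.0013,0],[0,0,0],-0.26],[[0.005,-0.0013,0],[0,0,0],-0.26],[[0.005,-0.0013,0],[0,0,0],-0.26],[[0.005,-0.0013,0],[0,0,0],-0.26],[[0.005,-0.0013,0],[0,0,0],-0.26],[[0.005,-0.0013,0],[0,0,0],-0.26],[[0.005,-0.0013,0],[0,0,0],-0.26],[[0.005,-0.0013,0],[0,0,0],-0.26]]'
python3 q.py
```

```text
time: 8.07
tool_pos: [625.0, -31.1, 45.7]
tcp_rot: [-3.141, -0.0, 1.306]
contact_force: [-4.0, 2.1, 1.8]
grip_width: 34.0
finger_force: 2.2
t 8.27 tcp [625.01 -31.16  45.68] [-3.1412 -0.      1.3064] F [-3.97  1.96  1.66] sd [0.45 0.11 0.18] M [ 0.284  0.616 -0.004] w 34.1
L [336.7  64.2] [323, 50, 28, 29, 625] [673.9  49.6  34. ]
R not seen
edge yaw -0.2678 x at y=0 653.1 n 236 rms 0.21 sag -0.07 y -34.0 79.0
L gap 0.99 along 226.1
time: 9.15
tool_pos: [625.8, -31.3, 45.6]
tcp_rot: [-3.139, -0.0, 1.306]
contact_force: [-6.5, 2.6, 3.8]
grip_width: 34.1
finger_force: 3.8
t 9.35 tcp [625.83 -31.31  45.64] [-3.1395  0.      1.3065] F [-6.94  3.27  3.85] sd [0.67 0.75 0.19] M [ 0.461  1.136 -0.007] w 33.9
L [336.8  64.1] [323, 50, 28, 29, 627] [674.7  49.4  34. ]
R not seen
edge yaw -0.2695 x at y=0 653.9 n 237 rms 0.2 sag -0.06 y -34.0 79.0
L gap 0.91 along 227.3
```

Contact is made: the left pin has moved about 0.85 mm. To read the right pin I'll compare its centroid in the scene camera with the starting picture, calibrating against the left pin. Then I'll press further.

```bash
cat > pins.py <<'E'
from h import *
def wc(I,P,c,r=9):
    u=proj(c,P).round().astype(int);k=I[u[1]-r:u[1]+r+1,u[0]-r:u[0]+r+1].astype(float)
    w=np.clip(k[...,2]-k[...,0]-60,0,None);y,x=np.mgrid[-r:r+1,-r:r+1]
    return np.array([(w*x).sum(),(w*y).sum()])/w.sum()+u
def pins(n=5):
    for nm in("scene","top"):
        c=cam(nm);I0=cv2.imread(f"pics/{nm}0.png");Is=[bot.capture(nm) for _ in range(n)]
        for s,P in(("L",(672.5,47.7,34)),("R",(626,-123.4,34))):
            a=onz(c,*wc(I0,P,c),34);b=np.array([onz(c,*wc(I,P,c),34) for I in Is])
            print(nm,s,"moved",(b.mean(0)-a)[:2].round(2),"sd",b.std(0)[:2].round(2))
E
python3 -c "
from pins import *;pins()"
python3 -m pendant '[[[0.01,-0.0026,0],[0,0,0],-0.26],[[0.01,-0.0026,0],[0,0,0],-0.26],[[0.01,-0.0026,0],[0,0,0],-0.26],[[0.01,-0.0026,0],[0,0,0],-0.26],[[0.005,-0.0013,0],[0,0,0],-0.26],[[0,0,0],[0,0,0],-0.26],[[0,0,0],[0,0,0],-0.26],[[0,0,0],[0,0,0],-0.26],[[0,0,0],[0,0,0],-0.26],[[0,0,0],[0,0,0],-0.26]]'
python3 q.py; python3 -c "
from pins import *;pins(3)"
```

```text
scene L moved [-6.66  9.86] sd [0.02 0.03]
scene R moved [1.55 0.43] sd [0.01 0.02]
top L moved [-15.9   20.58] sd [0.01 0.  ]
top R moved [-3.08  0.9 ] sd [0.01 0.03]
time: 10.73
tool_pos: [626.5, -31.4, 45.6]
tcp_rot: [-3.138, 0.0, 1.307]
contact_force: [-8.9, 4.8, 4.9]
grip_width: 34.2
finger_force: 4.8
t 10.93 tcp [626.5  -31.39  45.6 ] [-3.1378e+00  1.0000e-04  1.3066e+00] F [-9.02  3.89  5.4 ] sd [0.19 0.38 0.19] M [0.583 1.518 0.032] w 34.0
L [336.8  64. ] [323, 50, 28, 29, 627] [675.3  49.4  34. ]
R not seen
edge yaw -0.2694 x at y=0 654.6 n 237 rms 0.24 sag 0.03 y -34.0 78.0
L gap 0.89 along 227.4
scene L moved [-6.14  9.84] sd [0.   0.01]
scene R moved [1.92 0.17] sd [0.01 0.04]
top L moved [-15.91  20.73] sd [0. 0.]
top R moved [-2.68  0.59] sd [0.01 0.02]
```

```bash
cat > pins.py <<'E'
from h import *
def wc(I,P,c,r=6):
    u=proj(c,P).round().astype(int);I=cv2.resize(I[u[1]-r:u[1]+r+1,u[0]-r:u[0]+r+1],None,fx=8,fy=8,interpolation=cv2.INTER_CUBIC)
    h=cv2.cvtColor(I,cv2.COLOR_BGR2HSV);m=cv2.inRange(h,(4,140,90),(17,255,255))
    n,l,st,ce=cv2.connectedComponentsWithStats(m);i=1+np.argmax(st[1:,4])
    return (ce[i]+.5)/8-.5+u-r,st[i]
def pins(n=3):
    c=cam("scene");I0=cv2.imread("pics/scene0.png");Is=[bot.capture("scene") for _ in range(n)]
    cv2.imwrite("pics/scene_now.png",Is[0])
    for s,P in(("L",(673.5,47.7,34)),("R",(627.5,-123.4,34))):
        q0,s0=wc(I0,P,c);a=onz(c,*q0,34);R=[wc(I,P,c) for I in Is];b=np.array([onz(c,*q,34) for q,_ in R])
        print(s,"moved",(b.mean(0)-a)[:2].round(2),"sd",b.std(0)[:2].round(2),s0[2:].tolist(),R[0][1][2:].tolist())
E
python3 -c "
from pins import *;pins()
I=cv2.imread('pics/scene_now.png')
cv2.imwrite('pics/c2.png',cv2.resize(I[180:270,210:350],None,fx=5,fy=5,interpolation=cv2.INTER_CUBIC))"
```

```text
L moved [ 3.28 -0.36] sd [0.02 0.02] [49, 54, 2128] [52, 46, 1751]
R moved [ 3.32 -1.31] sd [0.04 0.01] [42, 48, 1555] [54, 44, 1686]
```

View pics/c2.png

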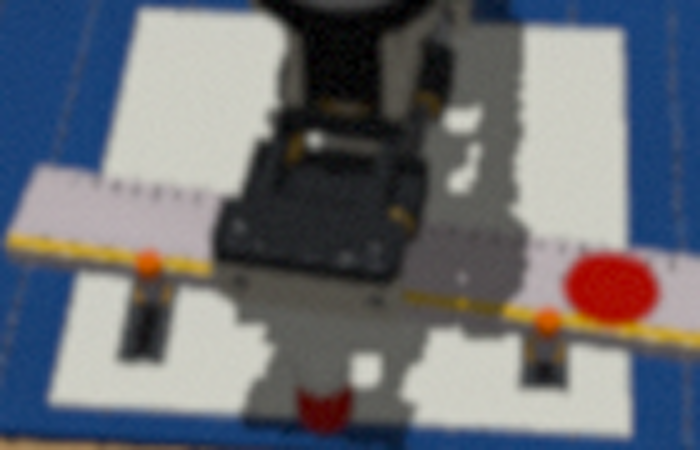

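The scene crop shows the edge on both pins, right at (149,265) and left at (547,323) in the crop. The left pin is at about 1.45 mm, which is 2.2 N. I'll go roughly 0.87 mm further for about 3.5 N. At the arm's compliance that takes about 1.8 mm of command.

```bash
sed -i 's/out\[n\].round(1))/out[n].round(2))/; s/k\[1\].round(1)/k[1].round(2)/' meas.py
python3 -m pendant '[[[0.01,-0.0026,0],[0,0,0],-0.26],[[0.01,-0.0026,0],[0,0,0],-0.26],[[0.01,-0.0026,0],[0,0,0],-0.26],[[0.01,-0.0026,0],[0,0,0],-0.26],[[0.01,-0.0026,0],[0,0,0],-0.26],[[0.005,-0.0013,0],[0,0,0],-0.26],[[0,0,0],[0,0,0],-0.26],[[0,0,0],[0,0,0],-0.26],[[0,0,0],[0,0,0],-0.26],[[0,0,0],[0,0,0],-0.26]]'
python3 q.py; python3 -c "
from pins import *;pins(2)"
python3 - <<'E'
from meas import *
c=list(cam("wrist"))
E
```

```text
time: 12.27
tool_pos: [627.3, -31.5, 45.5]
tcp_rot: [-3.136, 0.0, 1.307]
contact_force: [-11.7, 3.4, 7.4]
grip_width: 34.2
finger_force: 6.3
t 12.47 tcp [627.28 -31.54  45.53] [-3.1357e+00  1.0000e-04  1.3067e+00] F [-11.74   4.14   6.93] sd [0.19 0.25 0.66] M [ 0.727  2.004 -0.045] w 34.1
L [336.7  64. ] [323, 50, 28, 29, 625] [676.07  49.25  34.  ]
R not seen
edge yaw -0.2714 x at y=0 655.31 n 239 rms 0.31 sag -0.11 y -35.0 78.0
L gap 0.8 along 228.7
L moved [ 4.08 -0.67] sd [0.02 0.02] [49, 54, 2128] [53, 46, 1776]
R moved [ 4.29 -1.44] sd [0.02 0.  ] [42, 48, 1555] [50, 44, 1664]
```

The left pin is at 2.26 mm (3.4 N). The right pin looks the same or slightly more, and the net push fits about 7 N over both. I'll hold here.

```bash
python3 -m pendant '[[[0,0,0],[0,0,0],-0.26],[[0,0,0],[0,0,0],-0.26],[[0,0,0],[0,0,0],-0.26],[[0,0,0],[0,0,0],-0.26],[[0,0,0],[0,0,0],-0.26],[[0,0,0],[0,0,0],-0.26],[[0,0,0],[0,0,0],-0.26],[[0,0,0],[0,0,0],-0.26],[[0,0,0],[0,0,0],-0.26],[[0,0,0],[0,0,0],-0.26]]'
python3 -m pendant '[[[0,0,0],[0,0,0],-0.26],[[0,0,0],[0,0,0],-0.26],[[0,0,0],[0,0,0],-0.26],[[0,0,0],[0,0,0],-0.26],[[0,0,0],[0,0,0],-0.26],[[0,0,0],[0,0,0],-0.26],[[0,0,0],[0,0,0],-0.26],[[0,0,0],[0,0,0],-0.26],[[0,0,0],[0,0,0],-0.26],[[0,0,0],[0,0,0],-0.26]]'
python3 q.py; python3 -c "
from pins import *;pins(2)"
```

```text
time: 13.45
tool_pos: [627.3, -31.5, 45.5]
tcp_rot: [-3.136, 0.0, 1.307]
contact_force: [-12.2, 4.1, 7.9]
grip_width: 34.1
finger_force: 6.3
time: 14.28
tool_pos: [627.3, -31.5, 45.5]
tcp_rot: [-3.136, 0.0, 1.307]
contact_force: [-11.9, 4.0, 6.9]
grip_width: 34.4
finger_force: 6.3
t 14.48 tcp [627.28 -31.55  45.52] [-3.1357e+00  1.0000e-04  1.3067e+00] F [-11.25   4.04   7.6 ] sd [0.58 0.16 0.24] M [0.691 2.041 0.005] w 33.7
L [336.8  63.9] [323, 50, 28, 29, 625] [676.11  49.26  34.  ]
R not seen
edge yaw -0.2705 x at y=0 655.33 n 236 rms 0.26 sag -0.04 y -34.0 78.0
L gap 0.87 along 228.1
L moved [ 4.11 -0.67] sd [0.01 0.02] [49, 54, 2128] [53, 46, 1785]
R moved [ 4.27 -1.46] sd [0.04 0.03] [42, 48, 1555] [51, 44, 1655]
```

It held steady for about 2 s. I'll back off slowly to let go, centring the knob between the open jaws.

```bash
python3 -m pendant '[[[-0.02,0.005,0],[0,0,0],-0.26],[[-0.02,0.005,0],[0,0,0],-0.26],[[-0.02,0.005,0],[0,0,0],-0.26],[[-0.03,0.008,0],[0,0,0],-0.26],[[-0.03,0.008,0],[0,0,0],-0.26],[[-0.04,0.011,0],[0,0,0],-0.26],[[-0.04,0.011,0],[0,0,0],-0.26],[[-0.05,0.013,0],[0,0,0],-0.26],[[-0.05,0.013,0],[0,0,0],-0.26],[[0,0,0],[0,0,0],-0.26]]'
python3 q.py; python3 -c "
from pins import *;pins(2)"
```

```text
time: 15.47
tool_pos: [620.8, -30.3, 45.9]
tcp_rot: [3.141, 0.0, 1.306]
contact_force: [0.4, 0.2, 0.6]
grip_width: 33.8
finger_force: 0.0
t 15.67 tcp [620.9  -30.2   45.83] [3.141  0.     1.3063] F [-0.19 -0.13  0.24] sd [0.39 0.43 0.35] M [-0.032 -0.088 -0.013] w 33.9
L [347.5  63.6] [334, 49, 28, 30, 627] [674.4   49.54  34.  ]
R not seen
edge yaw -0.2691 x at y=0 653.51 n 224 rms 0.19 sag 0.11 y -27.0 79.0
L gap 0.96 along 227.0
L moved [ 2.35 -0.33] sd [0.01 0.03] [49, 54, 2128] [50, 45, 1750]
R moved [ 2.18 -1.24] sd [0.01 0.03] [42, 48, 1555] [54, 44, 1661]
```

Free: the left pin is still deflected 0.57 mm, so the edge bears on it. I'll lift clear, go over to the weights and look.

```bash
python3 -m pendant '[[[0,0,0.3],[0,0,0],-0.26],[[0,0,0.6],[0,0,0],-0.26],[[0,0,0.6],[0,0,0],-0.26],[[0,0.5,0.5],[0,0,0],0],[[0,0.75,0.5],[0,0,0],0],[[0,0.75,0.5],[0,0,0],0],[[0,0.75,0.5],[0,0,0],0],[[0,0.75,0.5],[0,0,0],0],[[0,0.75,0.5],[0,0,0],0],[[0,0.75,0.5],[0,0,0],0]]'
python3 -m pendant '[[[-0.13,0.75,0.2],[0,0,0],0],[[-0.13,0.75,0.2],[0,0,0],0],[[-0.13,0.75,0.2],[0,0,0],0],[[-0.13,0.75,0.2],[0,0,0],0],[[-0.13,0.75,0.2],[0,0,0],0],[[-0.13,0.75,0.2],[0,0,0],0],[[-0.13,0.75,0.2],[0,0,0],0],[[-0.13,0.5,0.2],[0,0,0],0],[[0,0,0],[0,0,0],0],[[0,0,0],[0,0,0],0]]'
python3 - <<'E'
from meas import *
rest(2);c=cam("wrist");I=bot.capture("wrist");cv2.imwrite("pics/w6.png",I);np.save("w6.npy",c[3]);print(proj(c,(600,326,40)))
E
python3 -c "
from pins import *;pins(2)"
```

```text
time: 16.65
tool_pos: [620.5, 121.0, 197.4]
tcp_rot: [3.141, -0.0, 1.306]
contact_force: [0.1, -0.3, 0.6]
grip_width: 46.1
finger_force: 0.0
time: 17.48
tool_pos: [589.3, 292.8, 244.3]
tcp_rot: [3.141, -0.0, 1.308]
contact_force: [-0.4, -0.6, -0.5]
grip_width: 46.1
finger_force: 0.0
t 17.58 tcp [589.59 291.37 243.54] [-3.1415e+00  9.0000e-04  1.3058e+00] F [-0.31  0.49 -0.56] sd [0.24 0.17 0.41] M [-0.017 -0.103 -0.029] w 46.2
[277.79275592 151.47036588]
L moved [ 2.17 -0.34] sd [0.02 0.01] [49, 54, 2128] [52, 44, 1748]
R moved [ 2.04 -1.26] sd [0.   0.02] [42, 48, 1555] [53, 43, 1642]
```

View pics/w6.png

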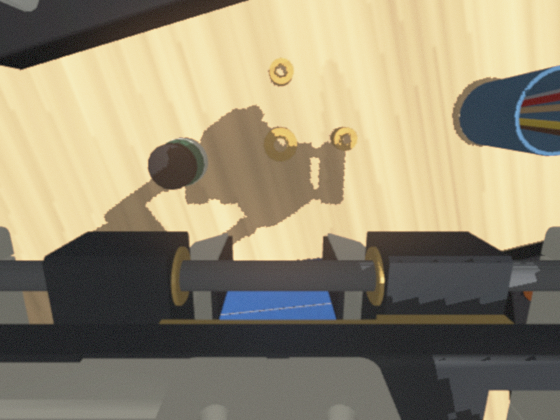

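The large weight is at (281,143) in the hand's shadow. The small ones are at (345,139) and (281,71), and the jar is at (177,163). The jaws along the image's horizontal clear all of them. I'll fit its outline here, then move closer for a second view of height.

```bash
cat > wt.py <<'E'
from meas import *
def wt(I,c,P):
    h=cv2.cvtColor(I,cv2.COLOR_BGR2HSV);u=proj(c,P).astype(int);f=c[0]
    r=int(28*f/abs((c[3][:3,:3]@np.array(P,float)+c[3][:3,3])[2]))
    k=h[max(0,u[1]-r):u[1]+r,max(0,u[0]-r):u[0]+r]
    m=cv2.inRange(k,(15,130,50),(32,255,255));m=cv2.morphologyEx(m,cv2.MORPH_OPEN,np.ones((2,2)))
    cs,_=cv2.findContours(m,cv2.RETR_EXTERNAL,cv2.CHAIN_APPROX_NONE);q=max(cs,key=cv2.contourArea)
    o=np.array([max(0,u[0]-r),max(0,u[1]-r)])
    (x,y),R=cv2.minEnclosingCircle(q);e=cv2.fitEllipse(q)
    print("circle",np.round((x+o[0],y+o[1],R),1),"ell",np.round(np.array(e[0])+o,1),np.round(e[1],1),"bbox",cv2.boundingRect(q),"dark",k[r,r])
    return np.array(e[0])+o,m,k
E
python3 - <<'E'
from wt import *
c=list(cam("wrist"));c[3]=np.load("w6.npy");I=cv2.imread("pics/w6.png")
q,m,k=wt(I,c,(600,326,30))
for z in(17,34,54,62):print(z,onz(c,*q,z).round(1))
t=cam("top")
for z in(17,34,62):print("top",z,onz(t,159.3,201.4,z).round(1))
print(tri(ray(c,*q),ray(t,159.3,201.4)))
print(k[::3,::3,1]);print(k[::3,::3,2])
E
```

```text
circle [287.  139.    1.4] ell [287. 139.] [1.6 2.8] bbox (35, 14, 3, 3) dark [ 18  98 136]
17 [612.8 334.5  17. ]
34 [612.6 335.4  34. ]
54 [612.3 336.6  54. ]
62 [612.2 337.1  62. ]
top 17 [604.5 331.3  17. ]
top 34 [601.6 327.5  34. ]
top 62 [596.8 321.1  62. ]
[610.60789141 334.62643173  -3.70366297]
[[ 88  92  89  93  90  90  73  75  79  77  79  79  80  76  75  77  77  79]
 [ 89  89  88  87  88  90  95  86 103 113 116 102  82  80  74  76  77  78]
 [ 92  93  87  91  92  88  95 133 128 129 129 130 127  96  75  74  78  75]
 [ 90  88  87  93  89  93 123 128 128 127 125 130 128 127  98  76  80  75]
 [ 92  91  86  86  90 115 122 126 128 125 130 136 129 128 125  76  79  76]
 [ 85  91  89  92  93 123 123 118 121  91  87 107 135 126 129 104  77  78]
 [ 89  87  84  89  94 123 123 125  92  88  83  89 115 126 127 125  85  85]
 [ 90  87  88  90 101 122 126 125  90  89  93  90 116 133 132 132  85  85]
 [ 93  90  86  85  91 124 123 125  98  87  88  92 118 119 122 108  95  86]
 [ 89  89  90  88  89 117 128 122 121 100 100 117 119 128 121  89  89  88]
 [ 91  89  86  90  87  96 123 126 129 122 12
[... 1207 characters left out ...]
136 135 132 134 140 139]
 [138 137 142 142 146 129 129 127 129 133 135 133 133 132 137 141 143 139]
 [135 135 143 142 146 135 129 127 128 128 130 131 132 132 132 140 139 138]
 [138 141 140 145 143 144 128 126 132 134 131 128 129 133 139 139 141 138]
 [137 138 135 143 143 144 137 140 128 131 127 129 134 136 139 136 142 141]
 [139 133 138 142 147 143 138 141 141 145 135 135 137 136 136 139 141 140]
 [139 135 140 142 143 144 140 142 141 140 140 136 137 139 134 136 139 140]
 [141 135 135 139 141 145 143 141 144 145 140 138 136 133 136 135 138 136]
 [138 136 137 137 143 144 144 138 142 142 139 139 134 134 135 135 135 142]
 [147 138 138 141 141 147 144 146 142 142 142 143 137 136 136 137 139 138]]
```

```bash
cat > wt.py <<'E'
from meas import *
def wt(I,c,P,s=106,R0=32):
    h=cv2.cvtColor(I,cv2.COLOR_BGR2HSV);u=proj(c,P).astype(int)
    r=int(R0*c[0]/(c[3][:3,:3]@np.array(P,float)+c[3][:3,3])[2]);o=np.array([max(0,u[0]-r),max(0,u[1]-r)])
    k=h[o[1]:u[1]+r,o[0]:u[0]+r];S=cv2.GaussianBlur(k[...,1],(3,3),0)
    m=cv2.morphologyEx((S>s).astype(np.uint8),cv2.MORPH_OPEN,np.ones((3,3)))
    cs,_=cv2.findContours(m,cv2.RETR_EXTERNAL,cv2.CHAIN_APPROX_NONE);q=max(cs,key=cv2.contourArea)
    f=np.zeros_like(m);cv2.drawContours(f,[q],-1,1,-1);e=cv2.fitEllipse(q)
    n,l,st,ce=cv2.connectedComponentsWithStats(((f==1)&(S<=s)).astype(np.uint8));i=1+np.argmax(st[1:,4])
    out,inn=np.array(e[0])+o,ce[i]+o
    print("outer",out.round(1),np.round(e[1],1),"inner",inn.round(1),st[i].tolist());return out,inn
E
python3 - <<'E'
from wt import *
c=list(cam("wrist"));c[3]=np.load("w6.npy");I=cv2.imread("pics/w6.png")
o,i=wt(I,c,(600,326,30))
t=cam("top");to,ti=wt(cv2.imread("pics/top0.png"),t,(600,326,30),120)
print("wrist body",onz(c,*o,34).round(1),"top face",onz(c,*i,62).round(1))
print("top body",onz(t,*to,34).round(1),"top face",onz(t,*ti,62).round(1))
print("tri body",tri(ray(c,*o),ray(t,*to)).round(1),"tri face",tri(ray(c,*i),ray(t,*ti)).round(1))
E
```

```text
outer [280.  143.7] [32.4 33.3] inner [280.  144.7] [26, 17, 13, 14, 143]Traceback (most recent call last):
  File "<stdin>", line 4, in <module>
  File "wt.py", line 9, in wt
    n,l,st,ce=cv2.connectedComponentsWithStats(((f==1)&(S<=s)).astype(np.uint8));i=1+np.argmax(st[1:,4])
                                                                                     ~~~~~~~~~^^^^^^^^^^
    return _wrapfunc(a, 'argmax', axis=axis, out=out, **kwds)
    return bound(*args, **kwds)
ValueError: attempt to get argmax of an empty sequence
```

```bash
python3 - <<'E'
from wt import *
c=list(cam("wrist"));c[3]=np.load("w6.npy");I=cv2.imread("pics/w6.png")
o,i=wt(I,c,(600,326,30))
print("wrist body",onz(c,*o,34).round(1),"top face",onz(c,*i,62).round(1))
E
python3 -m pendant '[[[0,0.2,-0.3],[0,0,0],0],[[0.05,0.2,-0.4],[0,0,0],0],[[0.1,0.2,-0.4],[0,0,0],0],[[0.1,0.1,-0.4],[0,0,0],0],[[0.05,0,-0.4],[0,0,0],0],[[0,0,-0.4],[0,0,0],0],[[0,0,-0.3],[0,0,0],0],[[0,0,0],[0,0,0],0],[[0,0,0],[0,0,0],0],[[0,0,0],[0,0,0],0]]'
python3 - <<'E'
from wt import *
a=list(cam("wrist"));a[3]=np.load("w6.npy");o,i=wt(cv2.imread("pics/w6.png"),a,(600,326,30))
c=cam("wrist");I=bot.capture("wrist");cv2.imwrite("pics/w7.png",I);np.save("w7.npy",c[3]);print(bot.get_obs()["tool_pos"])
o2,i2=wt(I,c,(600,326,40))
print("body",onz(c,*o2,34).round(1),"face",onz(c,*i2,62).round(1),"tri",tri(ray(a,*o),ray(c,*o2)).round(1),tri(ray(a,*i),ray(c,*i2)).round(1))
E
```

```text
outer [280.  143.7] [32.4 33.3] inner [280.  144.7] [26, 17, 13, 14, 143]
wrist body [604.2 332.6  34. ] top face [604.2 333.6  62. ]
time: 18.57
tool_pos: [598.9, 313.5, 166.3]
tcp_rot: [3.141, -0.001, 1.306]
contact_force: [0.2, -0.6, 0.8]
grip_width: 46.0
finger_force: 0.0
outer [280.  143.7] [32.4 33.3] inner [280.  144.7] [26, 17, 13, 14, 143]
[598.95263748 313.54871816 166.61708198]
outer [276.9 177.5] [40.3 43.8] inner [276.9 180.6] [33, 22, 17, 16, 217]
body [604.6 333.7  34. ] face [605.2 336.   62. ] tri [604.1 331.9  23.1] [604.  332.   38.7]
```

```bash
python3 -m pendant '[[[0.03,0.1,-0.2],[0,0,0],0],[[0.03,0.1,-0.3],[0,0,0],0],[[0.03,0.1,-0.3],[0,0,0],0],[[0.03,0.1,-0.3],[0,0,0],0],[[0.03,0.1,-0.3],[0,0,0],0],[[0.03,0.1,-0.2],[0,0,0],0],[[0,0,-0.2],[0,0,0],0],[[0,0,0],[0,0,0],0],[[0,0,0],[0,0,0],0],[[0,0,0],[0,0,0],0]]'
python3 - <<'E'
from wt import *
R=[];
for n in("w6","w7"):
    a=list(cam("wrist"));a[3]=np.load(n+".npy");o,i=wt(cv2.imread(f"pics/{n}.png"),a,(604,332,30));R.append((ray(a,*o),ray(a,*i)))
c=cam("wrist");I=bot.capture("wrist");cv2.imwrite("pics/w8.png",I);np.save("w8.npy",c[3]);print(bot.get_obs()["tool_pos"],proj(c,(604,332,34)),proj(c,(604,332,62)))
try:
    o,i=wt(I,c,(604,332,40));R.append((ray(c,*o),ray(c,*i)))
    print("body",onz(c,*o,34).round(1),"face",onz(c,*i,62).round(1))
    for j in(0,1):print([tri(R[a][j],R[b][j]).round(1).tolist() for a,b in((0,1),(0,2),(1,2))])
except Exception as e:print(e)
E
```

```text
time: 19.45
tool_pos: [604.2, 331.4, 112.2]
tcp_rot: [3.141, -0.0, 1.306]
contact_force: [-0.3, -0.4, 0.5]
grip_width: 46.2
finger_force: 0.0
outer [280.  143.7] [32.4 33.3] inner [280.  144.7] [25, 24, 13, 14, 143]
outer [276.9 177.5] [40.3 43.8] inner [276.9 180.6] [30, 32, 17, 16, 217]
[604.27105249 331.42304919 112.41620716] [276.13320641 219.51456807] [276.01373998 232.75022408]
outer [276.4 214.7] [49.  56.7] inner [276.3 223.4] [38, 42, 20, 14, 217]
body [605.1 335.3  34. ] face [605.7 337.7  62. ]
[[604.1, 331.9, 23.1], [604.1, 331.8, 21.3], [604.0, 331.4, 19.8]]
[[604.0, 332.0, 38.7], [604.1, 332.4, 44.3], [604.6, 333.7, 48.6]]
```

View pics/w8.png

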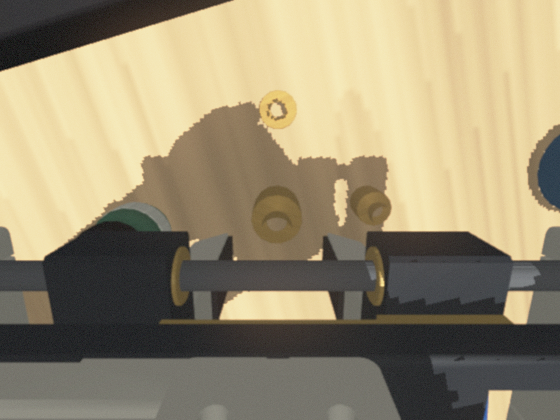

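The triangulated body centre is (604,331.7) at about z=20, midway between its two rims as expected, and the tool is already over it. The wrist view shows it at (277,215), centred along the jaw axis, with the small weight at (370,205) clear of the right finger. I'll descend and grip.

```bash
python3 -m pendant '[[[0,0,-0.3],[0,0,0],0],[[0,0,-0.3],[0,0,0],0],[[0,0,-0.3],[0,0,0],0],[[0,0,-0.3],[0,0,0],0],[[0,0,-0.3],[0,0,0],0],[[0,0,-0.2],[0,0,0],0],[[0,0,-0.1],[0,0,0],0],[[0,0,-0.1],[0,0,0],0],[[0,0,0],[0,0,0],0],[[0,0,0],[0,0,0],0]]'
python3 -m pendant '[[[0,0,0],[0,0,0],-1],[[0,0,0],[0,0,0],-1],[[0,0,0],[0,0,0],-1],[[0,0,0],[0,0,0],-1],[[0,0,0],[0,0,0],-1],[[0,0,0.05],[0,0,0],-1],[[0,0,0.15],[0,0,0],-1],[[0,0,0.3],[0,0,0],-1],[[0,0,0.3],[0,0,0],-1],[[0,0,0.3],[0,0,0],-1]]'
python3 - <<'E'
from wt import *
rest(4);c=cam("wrist");cv2.imwrite("pics/w9.png",bot.capture("wrist"))
t=cam("top");cv2.imwrite("pics/t9.png",bot.capture("top"))
E
```

```text
time: 20.33
tool_pos: [604.1, 331.5, 54.9]
tcp_rot: [3.141, -0.0, 1.306]
contact_force: [-0.2, -0.2, -0.3]
grip_width: 45.6
finger_force: 0.0
time: 21.17
tool_pos: [604.1, 331.5, 88.9]
tcp_rot: [3.141, -0.0, 1.306]
contact_force: [-0.1, 0.6, -2.7]
grip_width: 19.1
finger_force: 30.0
t 21.37 tcp [604.11 331.5   88.44] [ 3.1406e+00 -7.0000e-04  1.3064e+00] F [ 0.7   0.42 -2.74] sd [0.54 0.8  0.85] M [-0.033 -0.083 -0.011] w 18.7
```

Gripped (19 mm wide, about 3 N hanging). I'll carry it high towards the disc, stopping short so the wrist camera sees the disc past the weight.

```bash
python3 -m pendant '[[[0,0,0.4],[0,0,0],-1],[[0,0,0.5],[0,0,0],-1],[[0,0,0.5],[0,0,0],-1],[[0,-0.3,0.4],[0,0,0],-1],[[0,-0.5,0.4],[0,0,0],-1],[[0,-0.7,0.4],[0,0,0],-1],[[0,-0.7,0.4],[0,0,0],-1],[[0,-0.7,0.4],[0,0,0],-1],[[0,-0.7,0.3],[0,0,0],-1],[[0,-0.7,0],[0,0,0],-1]]'
python3 -m pendant '[[[0.13,-0.7,0],[0,0,0],-1],[[0.13,-0.7,0],[0,0,0],-1],[[0.13,-0.7,0],[0,0,0],-1],[[0.13,-0.7,0],[0,0,0],-1],[[0.13,-0.7,0],[0,0,0],-1],[[0.13,-0.7,0],[0,0,0],-1],[[0.13,-0.7,0],[0,0,0],-1],[[0.13,-0.5,0],[0,0,0],-1],[[0,-0.3,0],[0,0,0],-1],[[0,0,0],[0,0,0],-1]]'
cat > disc.py <<'E'
from meas import *
rest(4);o=bot.get_obs();c=cam("wrist");I=bot.capture("wrist");cv2.imwrite("pics/w10.png",I)
P=(650,80,22);print(proj(c,P))
h=cv2.cvtColor(I,cv2.COLOR_BGR2HSV);m=cv2.inRange(h,(0,130,50),(3,255,255))|cv2.inRange(h,(172,130,50),(180,255,255))
u=proj(c,P);q,st=cen(m,(u[0]-70,u[1]-70,u[0]+70,u[1]+70));print("disc",q.round(1),st.tolist(),onz(c,*q,22).round(1))
try: run(I,c,[(674.4,49.5,33),(626.7,-121.6,33),(619,-31,48)])
except Exception as e: print(e)
E
python3 disc.py; python3 -c "
from pins import *;pins(2)"
```

```text
time: 22.3
tool_pos: [604.5, 200.1, 201.7]
tcp_rot: [3.138, -0.001, 1.306]
contact_force: [0.5, 0.1, -2.4]
grip_width: 18.9
finger_force: 30.0
time: 23.13
tool_pos: [634.9, 28.9, 198.9]
tcp_rot: [-3.142, 0.001, 1.304]
contact_force: [-0.7, -0.3, -3.3]
grip_width: 18.9
finger_force: 30.0
t 23.33 tcp [634.82  32.52 198.77] [-3.1413e+00 -3.0000e-04  1.3075e+00] F [-0.05  0.6  -3.35] sd [0.36 0.3  0.89] M [ 0.008 -0.111 -0.02 ] w 19.2
[279.2764652  139.73403626]
disc [292.9 134.4] [277, 118, 25, 32, 353] [663.7  81.4  22. ]
L not seen
R not seen
edge yaw -0.2614 x at y=0 653.03 n 89 rms 0.58 sag -1.61 y -14.0 116.0
L moved [ 0.46 -1.22] sd [0.01 0.07] [49, 54, 2128] [55, 44, 1676]
R moved [ 2.14 -1.25] sd [0.01 0.01] [42, 48, 1555] [53, 43, 1646]
```

View pics/w10.png

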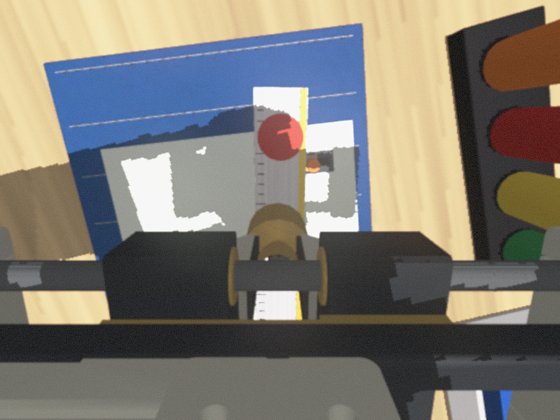

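The disc shows at about (280,137), partly shadowed, so the mask caught only its lit part. The left pin at (313,162) is against the edge. I'll loosen the mask and fit an ellipse.

Run:
```python
from meas import *
c=cam("wrist");I=cv2.imread("pics/w10.png");h=cv2.cvtColor(I,cv2.COLOR_BGR2HSV)
for s in(80,110):
    m=cv2.inRange(h,(0,s,40),(6,255,255))|cv2.inRange(h,(168,s,40),(180,255,255));k=np.zeros_like(m);k[105:170,250:308]=m[105:170,250:308]
    k=cv2.morphologyEx(k,cv2.MORPH_CLOSE,np.ones((3,3)))
    q=max(cv2.findContours(k,cv2.RETR_EXTERNAL,cv2.CHAIN_APPROX_NONE)[0],key=cv2.contourArea);e=cv2.fitEllipse(q)
    print(s,np.round(e[0],1),np.round(e[1],1),cv2.contourArea(q),onz(c,*e[0],22).round(1),bot.get_obs()["tool_pos"].round(1))
```

```text
80 [279.8 136.8] [43.9 45.5] 1567.5 [651.4  82.5  22. ] [635.   32.5 198.8]
110 [280.1 137.2] [43.1 43.6] 1469.5 [651.5  82.   22. ] [635.   32.5 198.8]
```

Disc at (651.4,82.2) from the wrist and (650,81) from the ruler geometry, so I'll aim for (650.6,81.7) and go down to 20 mm above first.

```bash
python3 -m pendant '[[[0.05,0.15,0],[0,0,0],-1],[[0.11,0.35,-0.2],[0,0,0],-1],[[0.11,0.35,-0.3],[0,0,0],-1],[[0.11,0.35,-0.4],[0,0,0],-1],[[0.1,0.3,-0.5],[0,0,0],-1],[[0.04,0.14,-0.5],[0,0,0],-1],[[0,0,-0.5],[0,0,0],-1],[[0,0,-0.4],[0,0,0],-1],[[0,0,-0.3],[0,0,0],-1],[[0,0,-0.2],[0,0,0],-1]]'
python3 - <<'E'
from meas import *
rest(6)
E
```

```text
time: 24.32
tool_pos: [650.1, 81.1, 97.7]
tcp_rot: [-3.139, 0.001, 1.307]
contact_force: [0.0, -0.4, -3.0]
grip_width: 18.8
finger_force: 30.0
t 24.62 tcp [651.33  80.54 100.82] [ 3.1396e+00 -5.0000e-04  1.3061e+00] F [-0.01  0.25 -2.66] sd [0.69 0.37 0.32] M [-0.015 -0.063  0.02 ] w 19.1
```

```bash
python3 -m pendant '[[[-0.02,0.03,-0.1],[0,0,0],-1],[[0,0,-0.15],[0,0,0],-1],[[0,0,-0.15],[0,0,0],-1],[[0,0,-0.1],[0,0,0],-1],[[0,0,-0.1],[0,0,0],-1],[[0,0,-0.05],[0,0,0],-1],[[0,0,-0.05],[0,0,0],-1],[[0,0,0],[0,0,0],-1],[[0,0,0],[0,0,0],-1],[[0,0,0],[0,0,0],-1]]'
python3 -c "
from meas import *
rest(6)"
python3 -m pendant '[[[0,0,-0.01],[0,0,0],-1],[[0,0,-0.01],[0,0,0],-1],[[0,0,-0.01],[0,0,0],-1],[[0,0,-0.01],[0,0,0],-1],[[0,0,-0.01],[0,0,0],-1],[[0,0,-0.01],[0,0,0],-1],[[0,0,0],[0,0,0],-1],[[0,0,0],[0,0,0],-1],[[0,0,0],[0,0,0],-1],[[0,0,0],[0,0,0],-1]]'
python3 -c "
from meas import *
rest(6)"
```

```text
time: 25.45
tool_pos: [650.3, 81.5, 78.9]
tcp_rot: [3.141, -0.0, 1.306]
contact_force: [0.1, -0.8, -3.2]
grip_width: 19.0
finger_force: 30.0
t 25.75 tcp [650.16  81.54  78.86] [ 3.1413 -0.      1.3064] F [ 0.1  -0.27 -3.16] sd [0.39 0.27 0.45] M [-0.019 -0.1    0.003] w 18.7
time: 26.58
tool_pos: [650.1, 81.5, 77.0]
tcp_rot: [3.141, 0.0, 1.306]
contact_force: [-0.6, -0.8, -1.7]
grip_width: 18.7
finger_force: 30.0
t 26.88 tcp [650.12  81.54  76.98] [ 3.1415 -0.      1.3064] F [-0.41 -0.01 -2.16] sd [0.41 0.29 0.46] M [-0.034 -0.023 -0.021] w 19.3
```

```bash
python3 -m pendant '[[[0,0,-0.005],[0,0,0],-1],[[0,0,-0.005],[0,0,0],-1],[[0,0,-0.005],[0,0,0],-1],[[0,0,-0.005],[0,0,0],-1],[[0,0,0],[0,0,0],-1],[[0,0,0],[0,0,0],-1],[[0,0,0],[0,0,0],-1],[[0,0,0],[0,0,0],-1],[[0,0,0],[0,0,0],-1],[[0,0,0],[0,0,0],-1]]'
python3 -c "
from meas import *
rest(6)
from pins import *;pins(2)"
```

```text
time: 27.72
tool_pos: [650.3, 81.6, 76.9]
tcp_rot: [3.141, -0.0, 1.306]
contact_force: [-1.9, 0.5, 5.2]
grip_width: 18.7
finger_force: 30.0
t 28.02 tcp [650.24  81.57  76.92] [ 3.1409e+00 -2.0000e-04  1.3065e+00] F [-2.47  0.3   5.86] sd [0.52 0.36 0.34] M [0.    0.389 0.007] w 18.7
L moved [0.98 0.09] sd [0.04 0.05] [49, 54, 2128] [49, 40, 1374]
R moved [ 2.16 -1.23] sd [0.02 0.03] [42, 48, 1555] [54, 43, 1666]
```

Contact is firm, about 9 N. I'll ease off by half a millimetre, open, and lift straight up.

```bash
python3 -m pendant '[[[0,0,0.005],[0,0,0],-1],[[0,0,0.005],[0,0,0],-1],[[0,0,0.003],[0,0,0],-1],[[0,0,0],[0,0,0],-1],[[0,0,0],[0,0,0],-1],[[0,0,0],[0,0,0],-1],[[0,0,0],[0,0,0],-1],[[0,0,0],[0,0,0],-1],[[0,0,0],[0,0,0],-1],[[0,0,0],[0,0,0],-1]]'
python3 -c "
from meas import *
rest(6)"
```

```text
time: 28.95
tool_pos: [650.2, 81.6, 76.9]
tcp_rot: [3.141, -0.0, 1.306]
contact_force: [-2.1, 0.6, 5.8]
grip_width: 19.2
finger_force: 30.0
t 29.25 tcp [650.23  81.54  76.92] [ 3.1412e+00 -1.0000e-04  1.3064e+00] F [-2.47  0.18  5.39] sd [0.31 0.54 0.23] M [0.031 0.321 0.001] w 18.9
```

```bash
python3 -m pendant '[[[0,0,0.008],[0,0,0],-1],[[0,0,0.008],[0,0,0],-1],[[0,0,0.008],[0,0,0],-1],[[0,0,0],[0,0,0],-1],[[0,0,0],[0,0,0],-1],[[0,0,0],[0,0,0],-1],[[0,0,0],[0,0,0],-1],[[0,0,0],[0,0,0],-1],[[0,0,0],[0,0,0],-1],[[0,0,0],[0,0,0],-1]]'
python3 -c "
from meas import *
rest(6)"
```

```text
time: 30.08
tool_pos: [649.9, 81.5, 77.1]
tcp_rot: [-3.141, 0.0, 1.306]
contact_force: [-0.7, 0.2, -3.1]
grip_width: 19.0
finger_force: 30.0
t 30.38 tcp [650.08  81.52  77.39] [3.1416e+00 1.0000e-04 1.3064e+00] F [-0.09 -0.02 -2.87] sd [0.54 0.52 0.44] M [-0.044 -0.076 -0.004] w 18.9
```

Now it hangs about 0.4 mm up. I'll lower by that much and open.

```bash
python3 -m pendant '[[[0,0,-0.006],[0,0,0],-1],[[0,0,-0.006],[0,0,0],-1],[[0,0,-0.003],[0,0,0],-1],[[0,0,0],[0,0,0],-1],[[0,0,0],[0,0,0],-0.4],[[0,0,0],[0,0,0],-0.4],[[0,0,0],[0,0,0],-0.1],[[0,0,0],[0,0,0],-0.1],[[0,0,0],[0,0,0],-0.1],[[0,0,0],[0,0,0],-0.1]]'
python3 -m pendant '[[[0,0,0.1],[0,0,0],-0.1],[[0,0,0.3],[0,0,0],-0.1],[[0,0,0.5],[0,0,0],-0.1],[[0,0,0.6],[0,0,0],-0.1],[[0,0,0.6],[0,0,0],-0.1],[[-0.3,-0.3,0.6],[0,0,0],-0.1],[[-0.4,-0.5,0.5],[0,0,0],-0.1],[[-0.4,-0.6,0.3],[0,0,0],-0.1],[[-0.4,-0.6,0],[0,0,0],-0.1],[[-0.2,-0.4,0],[0,0,0],-0.1]]'
python3 - <<'E'
from wt import *
rest(3);c=cam("wrist");I=bot.capture("wrist");cv2.imwrite("pics/w11.png",I)
for P in((650.6,81.7,56),(650.6,81.7,22),(674.4,49.5,34),(626.7,-121.6,34),(619.5,-30,48)):print(proj(c,P).round(1))
try:o,i=wt(I,c,(650.6,81.7,45));print("weight body",onz(c,*o,22+18).round(1))
except Exception as e:print(e)
run(I,c,[(674.4,49.5,34),(626.7,-121.6,34),(619.5,-30,48)])
from pins import *;pins(2)
E
```

```text
time: 31.22
tool_pos: [650.2, 81.5, 77.2]
tcp_rot: [3.141, -0.0, 1.306]
contact_force: [-0.1, 0.4, -0.1]
grip_width: 41.0
finger_force: 0.0
time: 32.05
tool_pos: [598.5, 8.3, 183.8]
tcp_rot: [3.139, 0.0, 1.306]
contact_force: [-0.7, -0.4, -0.4]
grip_width: 41.2
finger_force: 0.0
t 32.2 tcp [599.11   8.86 182.46] [ 3.1411e+00 -3.0000e-04  1.3046e+00] F [-0.67 -1.06  0.06] sd [0.32 1.11 0.48] M [-0.057 -0.051 -0.026] w 41.5
[316.   98.7]
[311.5 101.2]
[348.7 130.6]
[338.2 313.9]
[310.5 236.4]
outer [318.2  98.6] [50.8 77.1] inner [314.  98.] [28, 25, 25, 27, 213]
weight body [654.4  81.7  40. ]
L [348.5 130.4] [342, 124, 14, 14, 130] [674.23  49.69  34.  ]
R not seen
edge yaw -0.2689 x at y=0 653.18 n 184 rms 0.33 sag 0.03 y -44.0 118.0
L gap 1.09 along 227.0
L moved [ 2.28 -0.32] sd [0.02 0.03] [49, 54, 2128] [51, 45, 1752]
R moved [ 2.17 -1.23] sd [0.01 0.01] [42, 48, 1555] [53, 43, 1654]
```

The weight stands released and the pin readings haven't changed. I'll move to where the wrist camera sees both pins and the weight for a final check of contact.

```bash
python3 -m pendant '[[[0,-0.2,0.2],[0,0,0],-0.1],[[0.05,-0.5,0.3],[0,0,0],-0.1],[[0.05,-0.5,0.3],[0,0,0],-0.1],[[0.05,-0.5,0.3],[0,0,0],-0.1],[[0.05,-0.5,0.3],[0,0,0],-0.1],[[0.05,-0.5,0.3],[0,0,0],-0.1],[[0.05,-0.5,0.3],[0,0,0],-0.1],[[0.05,-0.5,0],[0,0,0],-0.1],[[0,-0.3,0],[0,0,0],-0.1],[[0,0,0],[0,0,0],-0.1]]'
python3 - <<'E'
from wt import *
rest(3);c=cam("wrist");I=bot.capture("wrist");cv2.imwrite("pics/w12.png",I)
out,k=run(I,c,[(674.4,49.5,34),(626.7,-121.6,34),(619.5,-30,48)])
print("pin dist",np.linalg.norm(out["L"]-out["R"]) if len(out)==2 else None)
try:o,i=wt(I,c,(650.6,81.7,45));print("weight body",onz(c,*o,40).round(1))
except Exception as e:print(e)
h=cv2.cvtColor(I,cv2.COLOR_BGR2HSV);m=cv2.inRange(h,(0,110,40),(5,255,255))|cv2.inRange(h,(170,110,40),(180,255,255))
u=proj(c,(650.6,81.7,22));q,st=cen(m,(u[0]-35,u[1]-35,u[0]+35,u[1]+35));print("red visible",q.round(1),st.tolist(),"disc proj",u.round(1),proj(c,(650.6,81.7,84)).round(1))
E
```

```text
time: 33.18
tool_pos: [609.3, -113.1, 241.5]
tcp_rot: [-3.141, 0.001, 1.304]
contact_force: [-0.0, -0.7, -0.1]
grip_width: 41.3
finger_force: 0.0
t 33.33 tcp [ 609.26 -110.08  241.28] [-3.1401e+00 -4.0000e-04  1.3064e+00] F [ 0.5   0.23 -0.13] sd [0.26 0.28 0.44] M [-0.028 -0.075  0.008] w 41.3
L [299.4   8.6] [294, 3, 12, 12, 114] [674.25  48.94  34.  ]
R [293. 193.] [293, 193, 1, 1, 1] [ 623.61 -122.83   34.  ]
edge yaw -0.2684 x at y=0 653.33 n 245 rms 0.41 sag 0.34 y -188.0 62.0
L gap 1.19 along 226.0
R gap -2.08 along 47.0
pin dist 179.085943253358
attempt to get argmax of an empty sequence
red visible [267.9   3.4] [252, 0, 32, 8, 125] disc proj [266.5 -16.6] [263.9 -48.8]
```

Run:
```python
from wt import *
c=cam("wrist");I=cv2.imread("pics/w12.png");h=cv2.cvtColor(I,cv2.COLOR_BGR2HSV);u=proj(c,(626.7,-121.6,34)).astype(int);print(u)
for hi,s,v in((17,150,60),(18,120,50),(19,120,40)):
    m=cv2.inRange(h,(3,s,v),(hi,255,255));q,st=cen(m,(u[0]-16,u[1]-16,u[0]+16,u[1]+16));w=onz(c,*q,34)
    m2=m.copy();qL,sL=cen(m2,(280,0,320,30));wl=onz(c,*qL,34)
    n=np.array([np.cos(.2684),-np.sin(.2684)]);print(q.round(1),st.tolist(),w.round(2),"R gap",((w[:2]-[653.33,0])@n-6).round(2),"L",sL.tolist(),((wl[:2]-[653.33,0])@n-6).round(2))
print(h[u[1]-10:u[1]+10:2,u[0]-10:u[0]+12:2].tolist())
```

```text
[295 191]
[293. 191.] [293, 191, 1, 1, 1] [ 624.3  -120.42   34.  ] R gap -2.06 L [294, 3, 12, 12, 114] 1.14
[296.3 191.5] [292, 187, 10, 10, 84] [ 627.56 -121.91   34.  ] R gap 1.49 L [293, 2, 13, 14, 142] 1.28
[296.3 191.5] [292, 187, 10, 10, 84] [ 627.56 -121.91   34.  ] R gap 1.49 L [293, 2, 13, 14, 142] 1.28
[[[24, 112, 109], [23, 133, 111], [23, 96, 109], [16, 41, 81], [18, 49, 67], [21, 68, 79], [17, 92, 89], [19, 83, 83], [20, 12, 63], [105, 9, 60], [0, 9, 59]], [[21, 110, 111], [23, 131, 115], [22, 106, 111], [19, 73, 98], [15, 70, 87], [18, 36, 84], [18, 50, 87], [21, 82, 87], [23, 16, 62], [10, 15, 52], [168, 21, 60]], [[21, 109, 112], [23, 129, 113], [22, 110, 109], [18, 32, 79], [5, 20, 77], [10, 45, 85], [8, 46, 83], [10, 22, 71], [40, 15, 52], [150, 5, 49], [60, 10, 51]], [[23, 112, 112], [23, 141, 112], [23, 98, 107], [7, 31, 75], [10, 109, 96], [11, 139, 103], [10, 140, 106], [9, 110, 100], [11, 46, 61], [45, 11, 48], [90, 14, 53]], [[23, 110, 111], [23, 131, 113], [21, 93, 112], [12, 103, 89], [10, 144, 110], [11, 146, 112], [10, 144, 113], [11, 142, 111], [7, 105, 
[... 173 characters left out ...]
], [10, 13, 57], [90, 5, 56]], [[23, 116, 117], [23, 135, 113], [22, 100, 110], [13, 113, 102], [9, 151, 113], [11, 147, 111], [11, 151, 110], [9, 142, 115], [10, 128, 98], [70, 13, 57], [83, 19, 55]], [[23, 125, 110], [23, 139, 108], [22, 104, 108], [14, 68, 86], [11, 138, 111], [10, 142, 113], [11, 150, 112], [10, 135, 113], [8, 90, 82], [0, 0, 64], [60, 4, 63]], [[23, 111, 113], [22, 132, 114], [21, 100, 110], [38, 14, 75], [13, 40, 89], [10, 90, 108], [11, 83, 113], [12, 30, 110], [38, 10, 105], [40, 7, 109], [45, 14, 111]], [[22, 122, 109], [23, 131, 111], [23, 93, 110], [35, 14, 113], [43, 15, 117], [30, 9, 116], [40, 13, 119], [42, 11, 118], [40, 13, 115], [45, 9, 113], [45, 9, 116]]]
```

Both pins show the same edge gap within the noise (1.3 and 1.5 mm, where the reading in contact was about 1.0). The right pin sits about 1.2 mm beyond its free position, so it is in contact. One numeric check remains: that the weight is upright and on the disc in the scene view.

Run:
```python
from meas import *
c=cam("scene");I=bot.capture("scene");I0=cv2.imread("pics/scene0.png");h=cv2.cvtColor(I,cv2.COLOR_BGR2HSV)
for z in(22,56,68,84):print(z,proj(c,(650.4,81.6,z)).round(1))
u=proj(c,(650.4,81.6,50)).astype(int);x0,y0=u[0]-20,u[1]-30
m=cv2.inRange(h,(15,90,30),(30,255,230))
for v in range(y0,u[1]+26,2):
    r=np.where(m[v,x0:u[0]+20])[0];print(v,(r.min()+x0,r.max()+x0,len(r)) if len(r) else "-",end="; ")
mr=cv2.inRange(h,(0,130,60),(4,255,255));k=np.zeros_like(mr);k[y0:u[1]+30,x0-10:u[0]+30]=mr[y0:u[1]+30,x0-10:u[0]+30];ys,xs=np.where(k);print("\nred x",xs.min(),xs.max(),"y",ys.min(),ys.max(),len(xs))
for a in(0,90,180,270):print(proj(c,(650.6+22*np.cos(np.radians(a)),81.7+22*np.sin(np.radians(a)),22)).round(1),end=" ")
print(bot.get_obs()["time"])
```

```text
22 [332.4 237. ]
56 [333.6 227.1]
68 [334.1 223.5]
84 [334.7 218.5]
198 -; 200 -; 202 -; 204 -; 206 -; 208 -; 210 -; 212 -; 214 -; 216 -; 218 -; 220 -; 222 (np.int64(330), np.int64(335), 6); 224 (np.int64(327), np.int64(339), 13); 226 (np.int64(326), np.int64(340), 15); 228 (np.int64(326), np.int64(340), 15); 230 (np.int64(326), np.int64(340), 15); 232 (np.int64(326), np.int64(339), 14); 234 (np.int64(326), np.int64(339), 14); 236 (np.int64(325), np.int64(338), 14); 238 (np.int64(326), np.int64(338), 13); 240 (np.int64(328), np.int64(337), 10); 242 (np.int64(313), np.int64(325), 8); 244 (np.int64(316), np.int64(339), 15); 246 (np.int64(330), np.int64(350), 21); 248 (np.int64(316), np.int64(350), 9); 250 (np.int64(315), np.int64(322), 4); 252 (np.int64(317), np.int64(321), 3); 
red x 323 340 y 234 242 18
[334.  244.8] [342.2 236.4] [330.9 229.5] [322.6 237.7] 33.4333
```

The weight stands upright: its body is centred at x≈332.7 over the disc's centre at 332.4, with red showing on both sides. Handing in.

```bash
python3 -c "
from plant import bot
print(bot.close_job())"
```

```text
the job is handed in; nothing more can be done
None
```

The job is handed in at about 33 s: the edge was held on both pins for about 2 s at roughly 3.5 N each (left measured 3.4 N, right inferred from the total push), and the weight now stands upright on the red disc with the edge still against both pins.

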